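# Locate a cast post foot on two dowels and an end stop and clamp it

### The arm

A 6-joint arm with a two-finger parallel gripper is mounted at the origin on a cart in front of the work surface, level with it; the furniture and walls round the work are solid. World frame = base frame: x ahead of the robot, y to its left, z up, the work surface at z = 0. Lengths are in mm, angles in rad, forces in N, time in s.
With the tool pointing down it reaches from about 350 to 975 mm from the base axis. Payload 7.1 kg.
Tool frame: the origin (TCP) lies at the very end of the fingers, on their centre line; the grasp point (between the pads) lies 19 mm behind it (ctrl.grasp_offset is the distance from the TCP to the grasp point, in mm); z points along the fingers, y is the line along which they close (so a half turn about z gives the same grasp; the last joint's range is limited). The gripper opens to 88 mm and grips with 3 to 60 N. Pads are 20 mm wide; open, the fingers measure 115 mm over their backs; the gripper's body (75 mm by 178 mm) begins 61 mm behind the grasp point.
Start: joints at [1.321, 0.423, 1.63, -0, 1.089, -0.019], TCP at [142.941, 608.418, 222.675] pointing down, gripper open.
Joint ranges: [-3, 3], [-0.9, 2.11], [0.09, 2.58], [-1.31, 4.45], [0.11, 2.69], [-2.54, 2.54]. Speed limits (rad/s): [2.39, 2.39, 3.01, 3.14, 3.14, 3.14].

### API

Orientations are given as a rotation vector (axis times angle).
In Python, from workcell import ctrl, viewer, ticket, models gives the robot as it stands.
- The arm moves only by the tool play_rows, never from a script. Its arguments are lists of equal length, an entry for each row: "dp": the shift along the world's x, y, z in mm, a list of three; "yaw": the turn about the world's z in degrees. In form: {"dp": [[tx, ty, tz], ...], "yaw": [yaw, ...]}. A call has 1 to 8 rows; each row shifts and turns the commanded pose from where the row before left it; what a row does not reach is not made up. A row lasts 1/12 s, in which the tool goes at most 41.7 mm and 7.16 degrees, less where a joint would pass 70% of its speed; a pose out of reach is approached as far as the arm can. A call is refused whole if a number of a shift passes 41.7 or a number of a turn 7.16, either way. A call with a gripper value outside its range is refused whole. "gripper" is the closure, from 0 (fully open) to 1 (shut), set as the call begins (left out, the last holds). The fingers move at their own pace and stop on an object; the grip force is fixed at half the most. Time passes only in rows, so rows that do not move let the fingers close. It gives the time, the measured TCP pose, the force, the opening and the grip force at its end, in the units of the state.
- ctrl.get_obs(): the state, without advancing time (a new reading comes with each control period).
- viewer.get_image(name): name is "scene" or "top"; returns a dict with "pixels" (384x512x3 uint8, red, green, blue), "range_z" (384x512 float32, mm along the optical axis (not along the pixel's ray), 0 where there is no reading), "fx", "fy", "cx", "cy" (pixels), "dist_coeffs" ([k1, k2, p1, p2, k3] as OpenCV has them; the pictures are not rectified), "T" (4x4, takes a point from camera to world coordinates). Camera axes: x right, y up, looking along -z (the intrinsics and any distortion apply to the point x, -y, -z); pixel columns grow to the right and rows downward; lengths in mm; the calibration is good to about 2 mm. A picture is of the moment at which its call begins.
- ticket.close_job(): hands the job in; it is judged then, once.
Trained networks look in a picture, given as the dict that the camera call returned (one of the last four; its "shot" number tells which), for a name from the list of things; names that differ only in an ending like _2 or _b are one class to them, and where a whole thing is asked for, a point or a joint stands for the part that bears it (a point fixed in the world has none). Each returns a list of dicts, best first, with "conf" (0 to 1); they miss things now and then, are a little off and sometimes report something else, mostly with a low value. They report only what shows in the picture. A call takes as long as a camera call.
- models.look_for(picture, name): "bbox" ([centre column, centre row, width, height] in pixels, round what is visible of it).
- models.landmark_of(picture, name): "location" ([column, row] in pixels: a listed point, or the origin of a listed thing).
The state is a dict: "t": time; "qpos": joint angles; "qvel": joint speeds; "joint_torque": joint torques, N m; "ee_pos": TCP position; "orientation": TCP orientation; "ft_force": force on the tool from outside, world axes, zero at the start; "moment": the same for the moment, N m; "width": finger opening in mm; "grasp_force": force on a finger pad.
Only numpy, scipy, OpenCV 4.12 (cv2) and the standard library are available. Lean on these libraries where they do the work, as an engineer would, in place of code of your own. Each camera call takes 0.05 s, during which the arm holds its last target. There are 200 camera calls.

### The job

Lay the brass post foot flat on the steel drilling fixture, between the two dowels and the clamp lever. Push it gently home (keep the push under about 20 N) until its long edge bears on both dowels and its end bears on the nose of the end-stop screw. Then let go and swing the clamp lever round until its roller grips the foot tight, so that it stays locked there.

Things in the scene. Friction and masses are not known exactly. Their poses are not given: they have to be found in the camera images.
- foot: Cast brass post foot, cored out below, loose, 0.5 kg: a rectangular flange 80 mm (its x) by 120 mm (its y), 14 mm thick, with four bolt holes and in its middle an upright round socket 34 mm across whose rim is 66 mm above the underside. Origin: centre of the underside; z up. The same turned half round. It takes 2 to 5 N to slide it on the bed.
- fixture: Drilling fixture, fixed: flat steel bed 180 mm (x) by 240 mm (y), 16 mm thick. Origin: centre of the underside; z up; x points from the clamp side to the dowel side, y to the end stop. The foot lies on the bed, its 120 mm side along y. Home on both dowels, the foot's origin is at x = +30 mm; its end meets the stop with its origin at y between -14 and +14 mm, as the stop screw is set.
- dowel_a: Upright steel dowel pin on the bed, 12 mm across, 22 mm high, nearer the end stop. Origin: centre of its foot on the bed, at x +76, y +40 mm of the fixture. Locating face: its -x side.
- dowel_b: The other dowel pin, same size, at x +76, y -40 mm of the fixture.
- end_stop: End stop on the bed: dark steel angle block, 36 mm wide, 30 mm high; its screw points to the fixture's -y and ends in a nose 12 mm across, axis 8.5 mm above the bed. Origin: on the bed, at x +50, y +94 mm of the fixture. The nose tip stands 20 to 48 mm from it towards -y; the (locked) setting differs each time and is not measured: find the stop by feel or by sight.
- clamp (a joint): Angle of the clamp lever (rad), 0 = open, to 2.15; grows counter-clockwise seen from above. Stiff (about 4 N at the knob), stays where left. Below it an eccentric roller, 5 to 15 mm above the bed, sprung from behind. Open it leaves 18 mm (16 at 0.35 rad) to a foot home on the dowels; it meets the foot at about 1.7 rad and is firmly tight (about 25 N) by 2.0.
- clamp_knob (a point): Middle of the lever's black upright knob, 16 mm across, from 17 to 63 mm above the bed; this point is 45 mm above the bed, 85 mm from the pivot. A bar 10 mm thick, axis 23 mm above the bed, joins it to the pivot. At joint 0 the knob lies 120 degrees counter-clockwise of the fixture's +x about the pivot; it travels along the clamp side, away from the foot.
- clamp_pivot (a point): Point on the upright axis of the clamp lever, 45 mm above the bed, at x -35, y +10 mm of the fixture.
- bud_casting: Bystander: small brass bud casting on a square foot, 48x52x54 mm, standing loose. Origin: centre of the underside.
- bench_block: Bystander: steel bench block 60x60x19 mm, lying loose. Origin: centre of the underside.
- spanner: Bystander: small open-ended spanner, 24x123x8 mm, lying loose near the robot. Origin: centre of the underside.
- foot_end_1 (a point): Point on one end face of the foot's flange, at x +20, y +60 mm of the foot, 8.5 mm above its underside: where the stop nose meets that end.
- foot_end_2 (a point): The like point on the other end face, at x -20, y -60 mm of the foot: it meets the nose if the foot lies the other way round.

How it is judged (in metres and radians):
On the way:
1. the foot lies on the bed, pushed home: within 1.5 mm of both dowels and of the end-stop nose, the clamp not yet touching it (x of foot in the frame of fixture above 0.0285 m and angle between the x axis of foot and the x axis of fixture, either way round below 0.03 rad and distance between any of foot_end_1, foot_end_2 and stop_screw_c0 below 0.0055 m and z of foot in the frame of fixture below 0.019 m and contact force between foot and clamp below 0.5 N), for 0.2 s.
At the end, for the whole second after the job is handed in: The foot lies flat and still on the bed, clamped by the clamp roller with more than 10 N, bearing on both dowels (more than 1 N each, square to within 0.03 rad), its end face within 1.5 mm of the end-stop nose (contact force between foot and dowel_a above 1 N and contact force between foot and dowel_b above 1 N and distance between any of foot_end_1, foot_end_2 and stop_screw_c0 below 0.0055 m and contact force between foot and clamp above 10 N and x of foot in the frame of fixture above 0.0285 m and angle between the x axis of foot and the x axis of fixture, either way round below 0.03 rad and angle between foot's own z axis and vertical below 0.04 rad and z of foot in the frame of fixture below 0.019 m and linear speed of foot below 0.01 m/s); the robot touches nothing.
It fails at once if before the clamp grips, a dowel or the end stop is pushed with more than 25 N (contact force between foot and clamp below 0.5 N and (contact force between anything else and dowel_a above 25 N or contact force between anything else and dowel_b above 25 N or contact force between anything else and end_stop above 25 N)).
It fails at once if a dowel or the end stop is loaded with more than 45 N (contact force between anything else and dowel_a above 45 N or contact force between anything else and dowel_b above 45 N or contact force between anything else and end_stop above 45 N).
It fails at once if a bystander is moved more than 15 mm (distance of any of bud_casting, bench_block, spanner from where it was at the start of the episode above 0.015 m).
It also fails if it takes over 72 s, if anything falls off the work surface, if the arm or the gripper's body presses on something with over 40 N, if the wrist force passes 120 N, or if a joint passes its speed limit or range.

## Working session

There is one attempt and no reset: what is moved stays moved. The work goes in short steps, Python scripts to look and compute and a tool call to move; the robot and the scene stay as the last step left them, time stands still between calls to the robot, and variables do not carry over. Pictures are saved under pics/ and viewed, at most 10 in all, crops included, and the job is handed in when it is done.

Besides the shell and the picture viewer there is one more tool, called after "Call:" as a command line: name --pt "numbers of a row" for each row, then --argument value for the rest. play_rows: Moves the arm, as the interface text tells. Its arguments: {"type":"object","properties":{"dp":{"type":"array"},"yaw":{"type":"array"},"gripper":{"type":"number"}},"required":["dp","yaw"]}

```bash
mkdir -p pics
cat > h.py <<'E'
import numpy as np, cv2
from workcell import ctrl, viewer, ticket, models
def K(p): return np.array([[p["fx"],0,p["cx"]],[0,p["fy"],p["cy"]],[0,0,1.]])
def ray(p,uv):
    u=cv2.undistortPoints(np.array([[uv]],float),K(p),np.array(p["dist_coeffs"],float))[0,0]
    T=np.array(p["T"]); return T[:3,3], T[:3,:3]@np.array([u[0],-u[1],-1.])
def at_z(p,uv,z):
    o,d=ray(p,uv); return o+d*(z-o[2])/d[2]
def cloud(p):
    h,w=p["range_z"].shape; uu,vv=np.meshgrid(np.arange(w),np.arange(h))
    u=cv2.undistortPoints(np.stack([uu,vv],-1).reshape(-1,1,2).astype(float),K(p),np.array(p["dist_coeffs"],float)).reshape(h,w,2)
    r=p["range_z"]; c=np.stack([u[...,0]*r,-u[...,1]*r,-r],-1); T=np.array(p["T"])
    return c@T[:3,:3].T+T[:3,3]
def proj(p,X):
    T=np.array(p["T"]); c=(np.asarray(X,float)-T[:3,3])@T[:3,:3]
    c=c*[1,-1,-1]; return cv2.projectPoints(c.reshape(-1,1,3),np.zeros(3),np.zeros(3),K(p),np.array(p["dist_coeffs"],float))[0][:,0]
def save(p,n): cv2.imwrite("pics/"+n,np.ascontiguousarray(p["pixels"][...,::-1]))
E
python3 - <<'E'
from h import *
o=ctrl.get_obs(); print({k:np.round(v,3) for k,v in o.items()})
for c in("scene","top"):
    p=viewer.get_image(c); save(p,c+"0.png"); np.savez("pics/"+c,cl=cloud(p)); cl=cloud(p)
    print(c,np.round(p["T"],2).tolist(),p["fx"])
    for n in "foot fixture dowel_a end_stop clamp_knob clamp_pivot bud_casting bench_block spanner foot_end_1".split():
        for m in models.landmark_of(p,n)[:2]:
            u,v=np.round(m["location"]).astype(int); v=min(max(v,0),383);u=min(max(u,0),511)
            print(n,round(m["conf"],2),np.round(m["location"],1),np.round(cl[v,u],1))
E
```

```text
{'t': np.float64(0.0), 'qpos': array([ 1.321,  0.424,  1.631,  0.   ,  1.089, -0.019]), 'qvel': array([ 0.001,  0.001, -0.002,  0.   , -0.001,  0.001]), 'joint_torque': array([ 0.0000e+00, -5.4461e+01, -2.7368e+01,  6.4000e-02,  2.2000e-02,
       -0.0000e+00]), 'ee_pos': array([142.814, 607.912, 221.923]), 'orientation': array([-3.620e-01, -3.121e+00,  2.000e-03]), 'ft_force': array([-0.354,  0.09 ,  0.09 ]), 'moment': array([-0.016, -0.019, -0.055]), 'grasp_force': np.float64(0.0), 'width': np.float64(87.935)}
scene [[0.53, 0.65, -0.54, 56.21], [-0.85, 0.39, -0.36, -78.67], [-0.02, 0.65, 0.76, 724.49], [0.0, 0.0, 0.0, 1.0]] 369.08905399579
foot 0.81 [201.6 190.2] [493.6 370.3  26.2]
fixture 0.64 [307.8 218.8] [557.2 103.9  16.2]
dowel_a 0.68 [231.8 259.9] [375.1 199.3   7.1]
dowel_a 0.6 [331.6 194.9] [645.8  83.3  27.4]
end_stop 0.84 [276.8 192.1] [576.  200.3  38.2]
clamp_knob 0.8 [263.1 222.7] [492.1 189.6  15.9]
clamp_pivot 0.59 [305.3 209.6] [577.3 122.2  16.9]
clamp_pivot 0.31 [301.8 185.7] [632.4 159.9  29.3]
bud_casting 0.8 [255.  159.3] [670.8 323.9   9.7]
bench_block 0.98 
[... 234 characters left out ...]
0.59], [0.0, 0.09, 1.0, 923.7], [0.0, 0.0, 0.0, 1.0]] 387.7670532455245
foot 0.77 [208.3 219.2] [499.6 371.2  67.6]
fixture 0.97 [323.6 192. ] [569.  106.9  16.5]
dowel_a 0.43 [332.5 156.4] [652.2  90.7  33.3]
dowel_a 0.39 [297.2 164. ] [634.  171.4  20.2]
end_stop 0.84 [281.8 183.3] [587.3 206.7  27.5]
clamp_knob 0.86 [304.7 231.9] [474.5 158.2  81. ]
clamp_pivot 0.66 [326.  203.4] [540.6 107.5  49.7]
bud_casting 0.71 [228.8 150.2] [666.9 333.6  11.5]
bench_block 0.75 [187.  145.6] [673.6 433.5  19.3]
spanner 0.77 [285.2 274.1] [375.9 196.2   9.3]
spanner 0.71 [323.3 205. ] [536.1 114.   47.3]
foot_end_1 0.76 [224.8 199.3] [548.7 339.7  16.2]
foot_end_1 0.7 [188.5 234.8] [462.8 424.1  17.6]
```

```bash
python3 -c "
import cv2,numpy as np
a=cv2.imread('pics/scene0.png');b=cv2.imread('pics/top0.png');cv2.imwrite('pics/both0.png',cv2.resize(np.vstack([a,b]),(400,600))) "
```

```text
(no output)
```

View pics/top0.png

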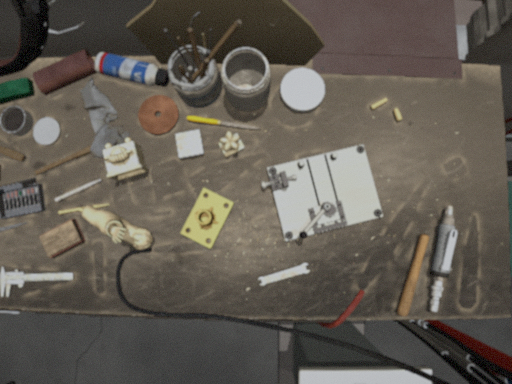

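View pics/scene0.png

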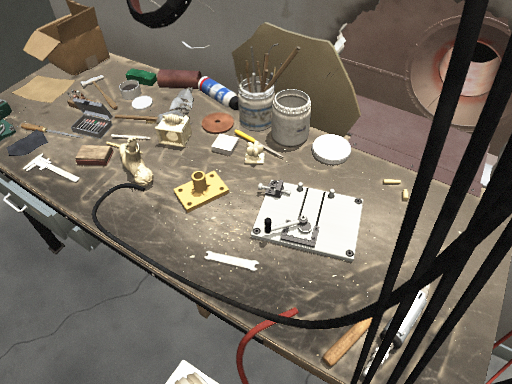

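The top picture shows the fixture centred near (325,192) with the end stop at (280,182), the foot near (207,217), and the spanner at (285,273). The bud casting is at (230,144) and the bench block at (188,144). The scene view agrees: lever open, knob at (268,226). Next I fit the poses.

```bash
cat > fit.py <<'E'
from h import *
def rect(mask,cl,z):
    cs=max(cv2.findContours(mask,cv2.RETR_EXTERNAL,cv2.CHAIN_APPROX_NONE)[0],key=cv2.contourArea)
    return cs[:,0]
def foot(p):
    hsv=cv2.cvtColor(p["pixels"],cv2.COLOR_RGB2HSV); cl=cloud(p)
    return hsv,cl
def fitrect(p,cs,z,min=None):
    X=np.array([at_z(p,c,z)[:2] for c in cs],np.float32)
    return cv2.minAreaRect(X)
E
python3 - <<'E'
from fit import *
for c in("top","scene"):
    p=viewer.get_image(c); hsv,cl=foot(p); px=p["pixels"].astype(int)
    near=lambda x,y,r:np.hypot(cl[...,0]-x,cl[...,1]-y)<r
    m=((hsv[...,1]>90)&(hsv[...,2]>60)&near(500,375,95)&(cl[...,2]<22)&(cl[...,2]>5)).astype(np.uint8)
    m=cv2.morphologyEx(m,cv2.MORPH_CLOSE,np.ones((3,3)))
    cs=rect(m,cl,14); print(c,"foot",fitrect(p,cs,14),m.sum())
    m=((hsv[...,1]<40)&(hsv[...,2]>120)&near(570,107,175)&(cl[...,2]>6)).astype(np.uint8)
    m=cv2.morphologyEx(m,cv2.MORPH_CLOSE,np.ones((5,5)));m=cv2.morphologyEx(m,cv2.MORPH_OPEN,np.ones((13,13)))
    cs=rect(m,cl,16); print(c,"fix",fitrect(p,cs,16),m.sum())
    # socket rim
    s=near(500,371,60)&(cl[...,2]>55)&(cl[...,2]<75); q=cl[s]; print("socket",q.mean(0) if len(q) else 0,len(q),(q.min(0)+q.max(0))/2 if len(q) else 0)
    for n,z in(("clamp_knob",61),("clamp_pivot",61),("fixture",0),("foot",0),("end_stop",16),("dowel_a",16),("foot_end_1",8.5)):
        print(n,[(round(r["conf"],2),np.round(at_z(p,r["location"],z)[:2],1).tolist()) for r in models.landmark_of(p,n)[:3]])
E
```

```text
top foot ((501.927734375, 384.67108154296875), (53.85078430175781, 55.27958297729492), 11.281991958618164) 365
top fix ((571.3231201171875, 105.39627075195312), (179.9920654296875, 241.1888427734375), 13.596866607666016) 7020
socket [504.59482104 380.96768088  65.96936429] 102 [505.01291168 381.9277276   63.43066072]
clamp_knob [(0.85, [472.3, 154.4]), (0.57, [664.6, 326.8])]
clamp_pivot [(0.94, [536.2, 107.8])]
fixture [(0.78, [570.8, 100.9])]
foot [(0.6, [498.0, 380.1])]
end_stop [(0.71, [593.8, 204.8])]
dowel_a [(0.46, [632.1, 173.7]), (0.38, [655.7, 84.2]), (0.16, [675.6, 432.3])]
foot_end_1 [(0.83, [548.9, 335.7]), (0.57, [463.2, 427.1])]
scene foot ((499.5076904296875, 380.73687744140625), (88.64593505859375, 119.8998031616211), 65.02125549316406) 482
scene fix ((569.1676025390625, 107.39566040039062), (185.70909118652344, 239.40081787109375), 14.398648262023926) 5410
socket [499.62683765 381.53991222  62.57068716] 109 [501.49492817 382.79160733  61.50290199]
clamp_knob [(0.68, [605.2, 149.9])]
clamp_pivot [(0.74, [539.6, 97.7]), (0.59, [352.4, 180.0])]
fixture [(0.89, [562.0, 106.3]), (0.22, [654.6, 174.8])]
foot [(0.93, [501.9, 383.3])]
end_stop [(0.6, [596.2, 214.2]), (0.31, [567.6, 118.8])]
dowel_a [(0.46, [634.1, 160.8]), (0.38, [649.1, 83.8])]
foot_end_1 [(0.8, [558.0, 342.8]), (0.75, [468.2, 442.5])]
```

Run:
```python
from fit import *
for c in("top","scene"):
    p=viewer.get_image(c); hsv,cl=foot(p)
    r=np.hypot(cl[...,0]-502,cl[...,1]-381)
    m=((hsv[...,1]>90)&(hsv[...,2]>70)&(r<90)&(cl[...,2]<25)&(np.abs(hsv[...,0].astype(int)-24)<9)).astype(np.uint8)
    print(hsv[(r<35)&(r>25)][:5].tolist())
    m=cv2.morphologyEx(m,cv2.MORPH_CLOSE,np.ones((9,9)));m=cv2.morphologyEx(m,cv2.MORPH_OPEN,np.ones((5,5)))
    print(c,fitrect(p,rect(m,cl,14),14),m.sum())
p=viewer.get_image("top");a=p["pixels"][130:300,150:400,::-1];cv2.imwrite("pics/crop1.png",cv2.resize(a,(800,544),interpolation=cv2.INTER_CUBIC))
```

```text
[[29, 85, 193], [29, 85, 190], [29, 85, 192], [30, 84, 194], [29, 86, 192]]
top ((476.13592529296875, 391.90460205078125), (87.27605438232422, 63.512603759765625), 81.97412109375) 569
[[25, 110, 254], [28, 80, 255], [25, 119, 251], [28, 78, 255], [27, 85, 254]]
scene ((502.04876708984375, 383.9295654296875), (101.10591125488281, 123.82695770263672), 64.4577407836914) 1028
```

View pics/crop1.png

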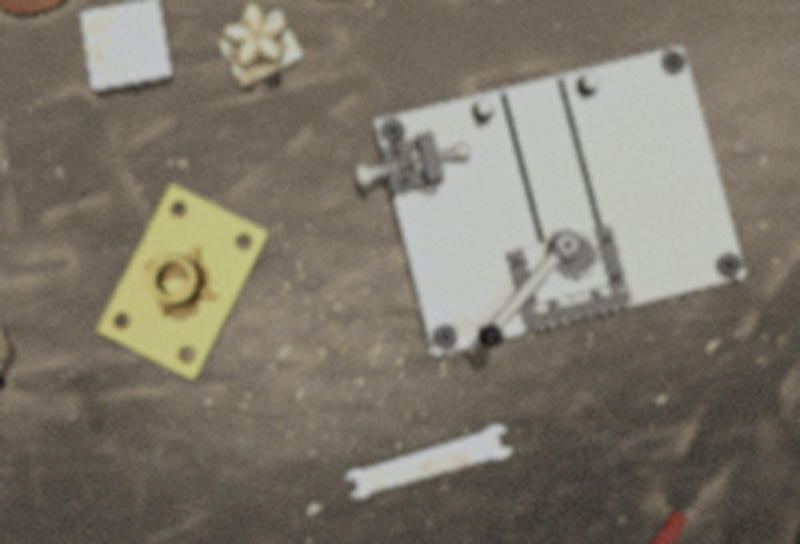

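The crop shows the foot's corners at (172,183), (268,235), (195,380) and (98,330). The stop nose tip is at (468,152), the dowel tops at (483,112) and (588,86), and the knob at (489,334) with the pivot at (567,243).

Run:
```python
from fit import *
p=viewer.get_image("top")
w=lambda u,v,z:at_z(p,(150+u/3.2,130+v/3.2),z)[:2]
C=np.array([w(*c,14) for c in((172,183),(268,235),(195,380),(98,330))]);print("foot c",C.mean(0),np.degrees(np.arctan2(*((C[0]+C[1]-C[2]-C[3])[::-1]))))
F=np.array([w(*c,16) for c in((375,120),(683,45),(746,273),(432,355))]);print("fix",F.mean(0))
f=F.mean(0);a=np.radians(13.6);R=np.array([[np.cos(a),-np.sin(a)],[np.sin(a),np.cos(a)]])
for n,u,v,z in(("nose",468,152,24.5),("dA",483,108,38),("dB",586,84,38),("knob",489,334,79),("piv",567,243,61),("corner0",375,120,16),("c1",683,45,16)):
    x=w(u,v,z);print(n,x,(x-f)@R,)
```

```text
foot c [503.37247529 380.59135156] -25.340269249742512
fix [570.133182   104.12442199]
nose [601.22898043 173.3496778 ] [46.50167629 59.97231714]
dA [631.64505147 163.86524718] [73.83472207 43.60172125]
dB [650.71378621  88.89567852] [ 74.74028578 -33.74963829]
knob [469.25559839 162.69302003] [-84.2771332   80.64696133]
piv [533.18864204 106.6893224 ] [-35.30553592  11.18020036]
corner0 [625.17196747 241.66018431] [ 85.83600278 120.73746084]
c1 [686.34699693  11.36560097] [  91.14379066 -117.48471851]
```

Call:
play_rows --pt "30 -19 -5" --pt "30 -19 -5" --pt "30 -19 -5" --pt "30 -19 -5" --pt "30 -19 -5" --pt "30 -19 -5" --yaw '[6.5, 6.5, 6.5, 6.5, 6.5, 6.5]' --gripper 0

```text
t: 2.6
ee_pos: [324.2, 493.4, 192.6]
orientation: [-0.71, 3.06, 0.0]
ft_force: [-0.0, 1.1, -0.5]
width: 87.7
grasp_force: 0.0
```

Call:
play_rows --pt "30 -19 -5" --pt "30 -19 -5" --pt "30 -19 -5" --pt "30 -19 -5" --pt "30 -19 -5" --pt "30 -19 -5" --pt "0 0 0" --yaw '[6.5, 6.5, 6.5, 6.5, 6.5, 6.5, 0]'

```text
t: 3.18
ee_pos: [507.4, 377.1, 161.9]
orientation: [-1.686, 2.65, -0.002]
ft_force: [0.2, 0.0, 0.4]
width: 87.7
grasp_force: 0.0
```

Call:
play_rows --pt "-1 1 -26" --pt "-1 1 -26" --pt "-1 1 -26" --pt "0 0 -26" --pt "0 0 -20" --pt "0 0 0" --pt "0 0 0" --yaw '[0, 0, 0, 0, 0, 0, 0]'

```text
t: 3.77
ee_pos: [499.0, 383.3, 38.0]
orientation: [1.681, -2.651, 0.0]
ft_force: [0.6, 0.2, -1.2]
width: 87.7
grasp_force: 0.0
```

Close on the socket.

Call:
play_rows --pt "1 -1 -4" --pt "1 -1 -4" --pt "0 0 0" --pt "0 0 0" --pt "0 0 0" --pt "0 0 0" --pt "0 0 0" --pt "0 0 0" --yaw '[0, 0, 0, 0, 0, 0, 0, 0]' --gripper 1

```text
t: 4.43
ee_pos: [502.0, 381.5, 30.9]
orientation: [-1.682, 2.653, 0.0]
ft_force: [0.1, -0.1, 0.2]
width: 37.9
grasp_force: 0.0
```

Call:
play_rows --pt "0 0 0" --pt "0 0 0" --pt "0 0 0" --yaw '[0, 0, 0]'

```text
t: 4.68
ee_pos: [502.2, 381.5, 30.8]
orientation: [-1.683, 2.652, -0.0]
ft_force: [1.0, -0.7, 1.6]
width: 33.4
grasp_force: 30.0
```

Call:
play_rows --pt "0 0 10" --pt "0 0 20" --pt "0 0 25" --pt "0 0 25" --pt "0 0 0" --yaw '[0, 0, 0, 0, 0]'

```text
t: 5.1
ee_pos: [503.9, 383.0, 115.1]
orientation: [-1.679, 2.647, 0.001]
ft_force: [1.2, 1.0, -5.1]
width: 33.9
grasp_force: 30.0
```

Call:
play_rows --pt "5 -14 0" --pt "9 -27 0" --pt "10 -30 0" --pt "10 -30 0" --pt "10 -30 0" --pt "10 -30 0" --yaw '[-3, -5, -5, -5, -5, -5]'

```text
t: 5.6
ee_pos: [555.0, 218.7, 109.1]
orientation: [0.984, -2.981, 0.0]
ft_force: [-0.6, -0.1, -6.0]
width: 33.2
grasp_force: 30.0
```

Call:
play_rows --pt "10 -30 0" --pt "10 -30 0" --pt "10 -30 0" --pt "7 -20 0" --pt "4 -16 0" --pt "0 0 0" --pt "0 0 0" --yaw '[-5, -5, -5, -5, -3, 0, 0]'

```text
t: 6.18
ee_pos: [596.0, 93.6, 109.3]
orientation: [0.375, -3.117, -0.0]
ft_force: [0.4, 0.7, -4.9]
width: 33.8
grasp_force: 30.0
```

Run:
```python
from h import *
o=ctrl.get_obs(); print({k:np.round(o[k],2).tolist() for k in("t","ee_pos","orientation","ft_force","moment","qpos","width")})
for c,(r0,c0) in(("scene",(150,220)),("top",(120,230))):
    p=viewer.get_image(c); a=p["pixels"][r0:r0+130,c0:c0+180,::-1]; save(p,c+"1.png")
    globals()[c]=cv2.resize(a,(540,390),interpolation=cv2.INTER_CUBIC)
    print(c,[(m["conf"],m["location"]) for m in models.landmark_of(p,"foot")[:1]])
cv2.imwrite("pics/c2.png",cv2.resize(np.hstack([scene,top]),(800,289)))
```

```text
{'t': 6.18, 'ee_pos': [596.0, 93.55, 109.27], 'orientation': [0.37, -3.12, -0.0], 'ft_force': [0.44, 0.73, -4.92], 'moment': [0.05, 0.03, 0.03], 'qpos': [0.14, 0.54, 1.75, 0.0, 0.86, -1.67], 'width': 33.79}
scene [(0.66, [321.9, 191.4])]
top [(0.82, [337.0, 174.9])]
```

View pics/c2.png

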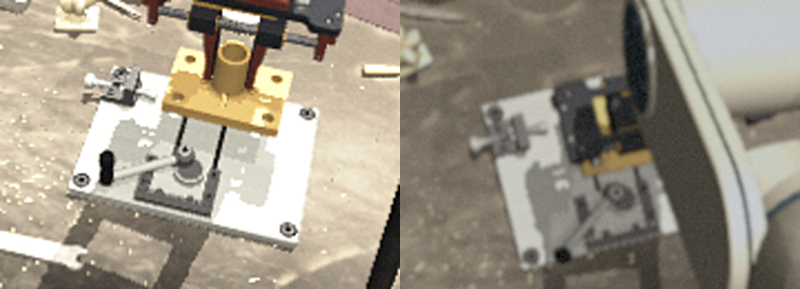

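The left half shows the foot held level over the bed and parallel to it, with the dowels hidden behind the flange. The lever is open, with its knob at (107,165). I'll lower the foot.

Call:
play_rows --pt "0 0 -15" --pt "0 0 -20" --pt "0 0 -15" --pt "0 0 -5" --pt "0 0 -2" --pt "0 0 0" --pt "0 0 0" --yaw '[0, 0, 0, 0, 0, 0, 0]'

```text
t: 6.97
ee_pos: [597.5, 94.8, 54.4]
orientation: [-0.378, 3.118, 0.0]
ft_force: [0.7, -0.3, -5.8]
width: 33.9
grasp_force: 30.0
```

Call:
play_rows --pt "0 0 -2" --pt "0 0 -1" --pt "0 0 -1" --pt "0 0 0" --pt "0 0 0" --yaw '[0, 0, 0, 0, 0]'

```text
t: 7.38
ee_pos: [597.0, 94.4, 49.8]
orientation: [-0.377, 3.119, -0.0]
ft_force: [-0.7, -0.3, -5.8]
width: 33.6
grasp_force: 30.0
```

Run:
```python
from h import *
o=ctrl.get_obs(); print({k:np.round(o[k],2).tolist() for k in("t","ee_pos","ft_force","moment")})
p=viewer.get_image("scene"); save(p,"s2.png"); a=p["pixels"][150:280,220:400,::-1]
cv2.imwrite("pics/c3.png",cv2.resize(a,(760,549),interpolation=cv2.INTER_CUBIC))
```

```text
{'t': 7.38, 'ee_pos': [596.98, 94.37, 49.81], 'ft_force': [-0.7, -0.29, -5.77], 'moment': [0.03, 0.04, -0.0]}
```

View pics/c3.png

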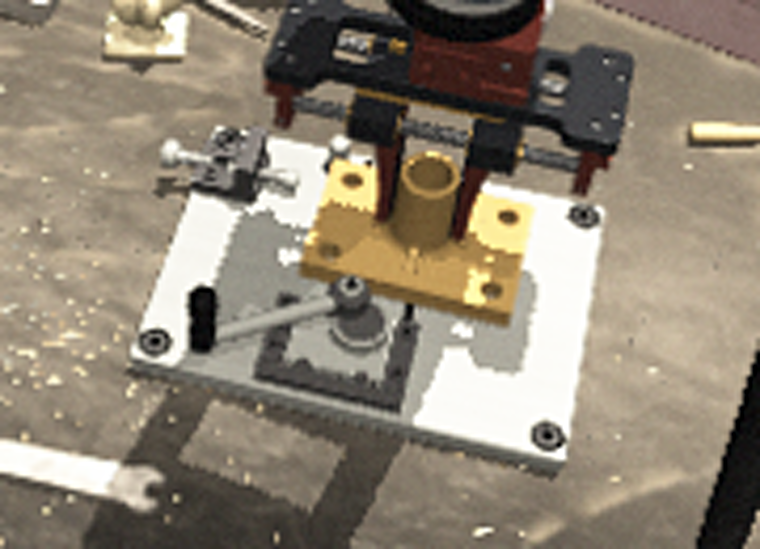

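The foot hangs just above the bed, clear of the roller and dowel_a (340,150), with the stop nose at (297,180) about 10 mm beyond its end. I'll lower it until it touches.

Call:
play_rows --pt "0 0 -1" --pt "0 0 -1" --pt "0 0 -0.7" --pt "0 0 0" --pt "0 0 0" --pt "0 0 0" --yaw '[0, 0, 0, 0, 0, 0]'

```text
t: 7.93
ee_pos: [596.9, 94.4, 46.9]
orientation: [0.377, -3.119, 0.0]
ft_force: [-0.6, 0.0, -5.0]
width: 33.5
grasp_force: 30.0
```

Call:
play_rows --pt "0 0 -0.4" --pt "0 0 -0.3" --pt "0 0 -0.3" --pt "0 0 0" --pt "0 0 0" --pt "0 0 0" --yaw '[0, 0, 0, 0, 0, 0]'

```text
t: 8.43
ee_pos: [597.0, 94.4, 46.9]
orientation: [-0.377, 3.119, -0.0]
ft_force: [-3.7, -0.1, 5.4]
width: 33.3
grasp_force: 30.0
```

Call:
play_rows --pt "0 0 0.4" --pt "1 0.24 0" --pt "1 0.24 0" --pt "1 0.24 0" --pt "1 0.24 0" --pt "0 0 0" --pt "0 0 0" --yaw '[0, 0, 0, 0, 0, 0, 0]'

```text
t: 9.02
ee_pos: [598.9, 94.9, 46.9]
orientation: [0.376, -3.115, 0.001]
ft_force: [-10.0, -3.1, 11.6]
width: 33.4
grasp_force: 30.0
```

Call:
play_rows --pt "0 0 0.5" --pt "0 0 0.5" --pt "0 0 0" --pt "0 0 0" --yaw '[0, 0, 0, 0]'

```text
t: 9.35
ee_pos: [600.6, 95.2, 46.9]
orientation: [0.377, -3.118, 0.0]
ft_force: [-2.6, -0.7, -4.2]
width: 33.7
grasp_force: 30.0
```

Run:
```python
from h import *
o=ctrl.get_obs(); print({k:np.round(o[k],3).tolist() for k in("t","ee_pos","ft_force","moment","orientation")})
```

```text
{'t': 9.35, 'ee_pos': [600.585, 95.241, 46.945], 'ft_force': [-2.598, -0.692, -4.233], 'moment': [-0.21, 0.409, 0.116], 'orientation': [0.377, -3.118, 0.0]}
```

Call:
play_rows --pt "0.7 0.17 0" --pt "0.7 0.17 0" --pt "0.7 0.17 0" --pt "0 0 0" --pt "0 0 0" --yaw '[0, 0, 0, 0, 0]'

```text
t: 9.77
ee_pos: [601.0, 95.3, 47.1]
orientation: [0.377, -3.114, 0.001]
ft_force: [-8.4, -3.6, 3.3]
width: 33.5
grasp_force: 30.0
```

Call:
play_rows --pt "0 0 0.4" --pt "0 0 0.2" --pt "0 0 0" --pt "0 0 0" --yaw '[0, 0, 0, 0]'

```text
t: 10.1
ee_pos: [601.1, 95.3, 47.2]
orientation: [0.377, -3.114, 0.001]
ft_force: [-6.1, -4.0, -1.2]
width: 33.6
grasp_force: 30.0
```

Run:
```python
from h import *
o=ctrl.get_obs(); print({k:np.round(o[k],3).tolist() for k in("t","ee_pos","ft_force","moment","orientation")})
p=viewer.get_image("scene"); save(p,"s3.png"); a=p["pixels"][165:235,270:370,::-1]
cv2.imwrite("pics/c4.png",cv2.resize(a,(800,560),interpolation=cv2.INTER_CUBIC))
```

```text
{'t': 10.1, 'ee_pos': [601.13, 95.283, 47.181], 'ft_force': [-6.1, -4.019, -1.225], 'moment': [-0.563, 1.189, 0.319], 'orientation': [0.377, -3.114, 0.001]}
```

View pics/c4.png

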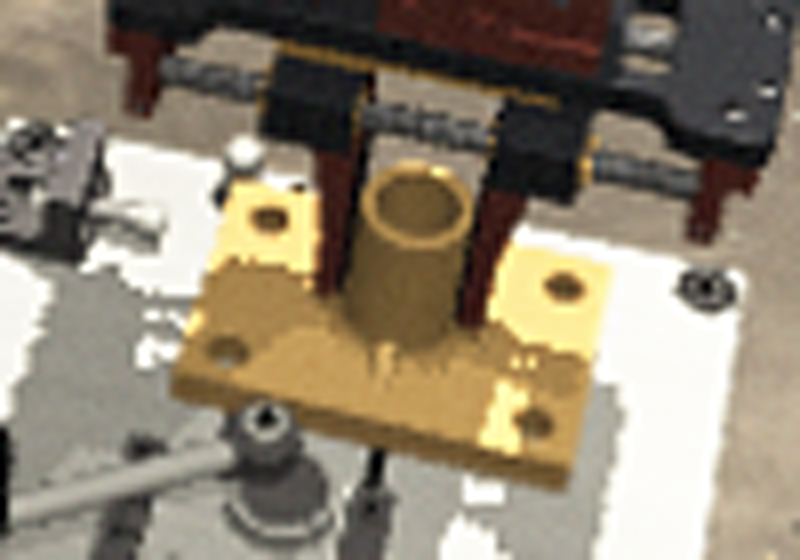

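The crop shows the flange's far edge reaching dowel_a at (240,160), the nose at (160,230) beyond the foot's end, and the roller clear. The positive Mz means only dowel_a is bearing. I'll back off slightly and slide toward the stop.

Call:
play_rows --pt "-1.5 -0.4 0" --pt "-0.3 1.2 0" --pt "-0.3 1.2 0" --pt "-0.3 1.2 0" --pt "-0.3 1.2 0" --pt "0 0 0" --pt "0 0 0" --yaw '[0.5, 0, 0, 0, 0, 0, 0]'

```text
t: 10.73
ee_pos: [600.0, 100.5, 47.8]
orientation: [0.391, -3.116, -0.0]
ft_force: [-3.0, -1.5, -7.1]
width: 33.6
grasp_force: 30.0
```

```bash
cat > st.py <<'E'
from h import *
o=ctrl.get_obs(); a=np.radians(13.6);R=np.array([[np.cos(a),-np.sin(a)],[np.sin(a),np.cos(a)]])
print("t",round(float(o["t"]),2),"ee",np.round(o["ee_pos"],2),"fix xy",np.round((o["ee_pos"][:2]-[570,106.5])@R,2),"Ffix",np.round(o["ft_force"][:2]@R,1),"Fz",round(o["ft_force"][2],1),"M",np.round(o["moment"],2),"rv",np.round(o["orientation"],3))
r=cv2.Rodrigues(np.array(o["orientation"]))[0];print("tooly",round(np.degrees(np.arctan2(r[1,1],r[0,1])),2),"tilt z",np.round(r[:2,2],4))
E
python3 st.py
```

```text
t 10.73 ee [599.99 100.45  47.77] fix xy [ 27.73 -12.93] Ffix [-3.2 -0.8] Fz -7.1 M [-0.38  0.67  0.15] rv [ 0.391 -3.116 -0.   ]
tooly 104.29 tilt z [-0.0007 -0.    ]
```

Call:
play_rows --pt "-0.7 -0.2 -0.4" --pt "-0.2 1 -0.4" --pt "-0.2 1 0" --pt "-0.2 1 0" --pt "-0.2 1 0" --pt "0 0 0" --pt "0 0 0" --yaw '[0, 0, 0, 0, 0, 0, 0]'

```text
t: 11.32
ee_pos: [598.9, 104.3, 47.2]
orientation: [-0.39, 3.117, 0.0]
ft_force: [-2.2, -2.0, -6.4]
width: 33.7
grasp_force: 30.0
```

```bash
python3 st.py
```

```text
t 11.32 ee [598.86 104.27  47.18] fix xy [27.53 -8.95] Ffix [-2.6 -1.4] Fz -6.4 M [-0.23  0.43  0.14] rv [-0.39   3.117  0.   ]
tooly 104.28 tilt z [0.0001 0.0002]
```

Call:
play_rows --pt "-0.5 0.6 -0.3" --pt "-0.2 0.7 0" --pt "-0.2 0.7 0" --pt "-0.2 0.7 0" --pt "0 0 0" --pt "0 0 0" --yaw '[0, 0, 0, 0, 0, 0]'

```text
t: 11.82
ee_pos: [598.0, 107.0, 47.0]
orientation: [-0.39, 3.117, 0.0]
ft_force: [-1.0, -0.2, -5.9]
width: 33.6
grasp_force: 30.0
```

```bash
python3 st.py
```

```text
t 11.82 ee [598.   107.05  46.99] fix xy [27.35 -6.05] Ffix [-1.   0.1] Fz -5.9 M [-0.03  0.2   0.04] rv [-0.39   3.117  0.   ]
tooly 104.28 tilt z [0.0006 0.0003]
```

Free now. Continue in +y.

Call:
play_rows --pt "-0.2 0.7 0" --pt "-0.2 0.7 0" --pt "-0.2 0.7 0" --pt "0 0 0" --pt "0 0 0" --yaw '[0, 0, 0, 0, 0]'

```text
t: 12.23
ee_pos: [597.4, 109.0, 47.0]
orientation: [-0.39, 3.117, 0.0]
ft_force: [-0.7, -0.1, -6.3]
width: 33.4
grasp_force: 30.0
```

```bash
python3 st.py
```

```text
t 12.23 ee [597.39 109.04  46.98] fix xy [27.22 -3.97] Ffix [-0.7  0.1] Fz -6.3 M [0.02 0.02 0.  ] rv [-0.39   3.117  0.   ]
tooly 104.28 tilt z [0.0006 0.0002]
```

Call:
play_rows --pt "-0.2 0.8 0" --pt "-0.2 0.8 0" --pt "-0.2 0.8 0" --pt "-0.1 0.5 0" --pt "0 0 0" --pt "0 0 0" --yaw '[0, 0, 0, 0, 0, 0]'

```text
t: 12.73
ee_pos: [596.6, 111.4, 47.0]
orientation: [-0.39, 3.117, -0.001]
ft_force: [1.3, -4.3, -4.0]
width: 33.5
grasp_force: 30.0
```

```bash
python3 st.py
```

```text
t 12.73 ee [596.6  111.44  46.99] fix xy [27.02 -1.45] Ffix [ 0.3 -4.5] Fz -4.0 M [-0.63 -0.08 -0.04] rv [-3.900e-01  3.117e+00 -1.000e-03]
tooly 104.28 tilt z [ 0.0003 -0.0003]
```

Stop contact. Now in +x.

Call:
play_rows --pt "0.7 0.1 0" --pt "0.7 0.1 0" --pt "0.7 0.1 0" --pt "0.7 0.1 0" --pt "0 0 0" --pt "0 0 0" --yaw '[0, 0, 0, 0, 0, 0]'

```text
t: 13.23
ee_pos: [597.0, 111.5, 47.0]
orientation: [0.39, -3.112, 0.001]
ft_force: [-7.6, -6.6, 5.3]
width: 33.4
grasp_force: 30.0
```

```bash
python3 st.py
```

```text
t 13.23 ee [596.97 111.46  47.03] fix xy [27.38 -1.52] Ffix [-8.9 -4.6] Fz 5.3 M [-0.9   1.29  0.08] rv [ 3.900e-01 -3.112e+00  1.000e-03]
tooly 104.29 tilt z [-0.0048 -0.0012]
```

Call:
play_rows --pt "0 0 0.3" --pt "0 0 0.3" --pt "0.3 0.1 0.2" --pt "0 0 0" --pt "0 0 0" --yaw '[0.3, 0, 0, 0, 0]'

```text
t: 13.65
ee_pos: [597.5, 111.5, 47.2]
orientation: [0.398, -3.112, 0.001]
ft_force: [-5.2, -6.3, -1.5]
width: 33.4
grasp_force: 30.0
```

```bash
python3 st.py
```

```text
t 13.65 ee [597.48 111.52  47.16] fix xy [27.89 -1.58] Ffix [-6.6 -4.9] Fz -1.5 M [-0.98  0.82  0.1 ] rv [ 3.980e-01 -3.112e+00  1.000e-03]
tooly 104.59 tilt z [-0.0044 -0.0013]
```

Call:
play_rows --pt "0 0 0" --pt "0.3 0.1 0" --pt "0 0 0" --pt "0 0 0" --pt "0 0 0" --yaw '[0.4, 0.4, 0, 0, 0]'

```text
t: 14.07
ee_pos: [597.8, 111.4, 47.1]
orientation: [0.419, -3.109, 0.001]
ft_force: [-4.1, -6.3, -2.4]
width: 33.6
grasp_force: 30.0
```

```bash
python3 st.py
```

```text
t 14.07 ee [597.82 111.42  47.15] fix xy [28.2  -1.76] Ffix [-5.4 -5.2] Fz -2.4 M [-1.26  0.77 -0.18] rv [ 4.190e-01 -3.109e+00  1.000e-03]
tooly 105.36 tilt z [-0.0044 -0.0013]
```

Call:
play_rows --pt "0.4 0.1 0" --pt "0.4 0.1 0" --pt "0 0 0" --pt "0 0 0" --pt "0 0 0" --yaw '[-0.2, 0, 0, 0, 0]'

```text
t: 14.48
ee_pos: [597.9, 111.5, 47.2]
orientation: [0.414, -3.108, 0.001]
ft_force: [-6.8, -7.6, 0.4]
width: 33.5
grasp_force: 30.0
```

```bash
python3 st.py
```

```text
t 14.48 ee [597.9  111.47  47.21] fix xy [28.28 -1.72] Ffix [-8.4 -5.8] Fz 0.4 M [-1.26  1.22 -0.06] rv [ 4.140e-01 -3.108e+00  1.000e-03]
tooly 105.18 tilt z [-0.0058 -0.0017]
```

Both dowels and the stop are bearing. I'll ease the load and release.

Call:
play_rows --pt "-0.4 -0.3 0" --pt "0 0 0" --pt "0 0 0" --yaw '[0, 0, 0]'

```text
t: 14.73
ee_pos: [597.9, 111.5, 47.2]
orientation: [0.414, -3.109, 0.001]
ft_force: [-5.7, -6.6, -0.9]
width: 33.3
grasp_force: 30.0
```

Call:
play_rows --pt "0 0 0" --pt "0 0 0" --pt "0 0 0" --pt "0 0 0" --pt "0 0 0" --pt "0 0 0" --yaw '[0, 0, 0, 0, 0, 0]' --gripper 0.3

```text
t: 15.23
ee_pos: [600.5, 112.5, 47.9]
orientation: [-0.415, 3.113, 0.0]
ft_force: [0.2, 0.7, 0.2]
width: 61.4
grasp_force: 0.0
```

```bash
python3 st.py
python3 - <<'E'
from h import *
p=viewer.get_image("scene"); a=p["pixels"][150:240,250:370,::-1]
cv2.imwrite("pics/c5.png",cv2.resize(a,(800,600),interpolation=cv2.INTER_CUBIC))
E
```

```text
t 15.23 ee [600.53 112.51  47.9 ] fix xy [31.09 -1.33] Ffix [0.4 0.6] Fz 0.2 M [ 0.06 -0.01 -0.02] rv [-0.415  3.113  0.   ]
tooly 105.18 tilt z [0.0006 0.0002]
```

View pics/c5.png

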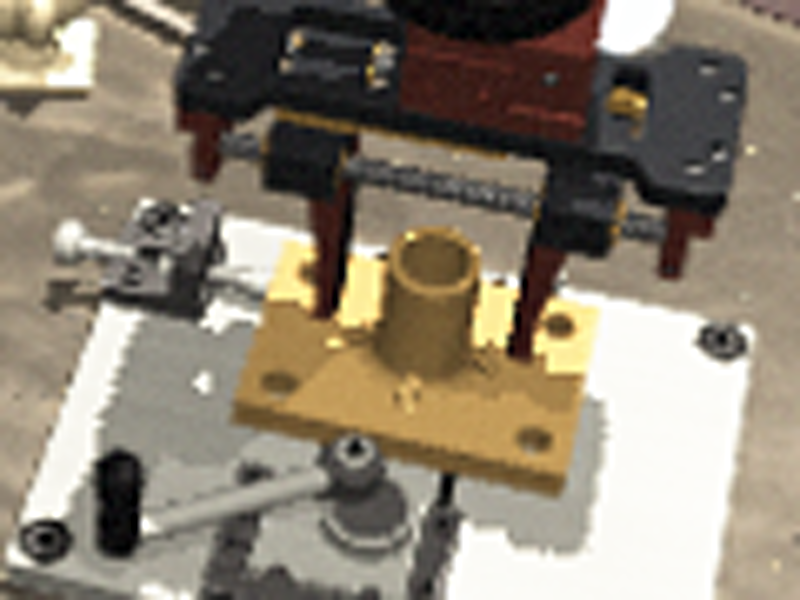

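The foot sits flat and square, with its end against the nose at (265,290) and the roller clear. The knob is at (118,500). I'll lift and go over the knob.

Call:
play_rows --pt "0 0 10" --pt "0 0 25" --pt "0 0 30" --pt "0 0 15" --pt "-10 5 0" --pt "-16 6 0" --pt "-16 6 0" --pt "-16 6 0" --yaw '[0, 0, 0, 0, -6.5, -6.5, -6.5, -6.5]' --gripper 0.3

```text
t: 15.95
ee_pos: [541.8, 135.5, 128.6]
orientation: [0.306, 3.126, 0.001]
ft_force: [-0.7, -0.2, -0.7]
width: 60.9
grasp_force: 0.0
```

Call:
play_rows --pt "-16 6 0" --pt "-16 6 0" --pt "-15 6 0" --pt "-15 6 0" --pt "-10 4 0" --pt "0 0 0" --pt "0 0 0" --yaw '[-6.5, -6.5, -6.5, -6.5, -6.5, -6.5, 0]'

```text
t: 16.53
ee_pos: [469.9, 163.6, 128.5]
orientation: [1.328, 2.847, 0.001]
ft_force: [-0.4, -0.0, 0.1]
width: 61.1
grasp_force: 0.0
```

```bash
python3 st.py
python3 - <<'E'
from h import *
p=viewer.get_image("scene"); a=p["pixels"][150:270,220:380,::-1]
cv2.imwrite("pics/c6.png",cv2.resize(a,(800,600),interpolation=cv2.INTER_CUBIC))
for n in("clamp_knob","clamp_pivot"):print(n,[(round(r["conf"],2),np.round(r["location"]),np.round(at_z(p,r["location"],61)[:2],1).tolist()) for r in models.landmark_of(p,n)[:3]])
print([np.round(((proj(p,x)-[220,150])*5)[0]) for x in ([470,163,79],[470,163,33],[534,107,61],[470,163,44])])
E
```

```text
t 16.53 ee [469.91 163.63 128.45] fix xy [-83.85  79.06] Ffix [-0.4  0.1] Fz 0.1 M [-0.08 -0.05  0.04] rv [1.328e+00 2.847e+00 1.000e-03]
tooly 39.99 tilt z [0.0006 0.0003]
clamp_knob [(0.77, array([265., 223.]), [467.3, 168.9]), (0.29, array([309., 219.]), [526.0, 90.6])]
clamp_pivot [(0.62, array([300., 214.]), [527.6, 113.3])]
[array([240., 341.]), array([240., 401.]), array([419., 319.]), array([240., 387.])]
```

View pics/c6.png

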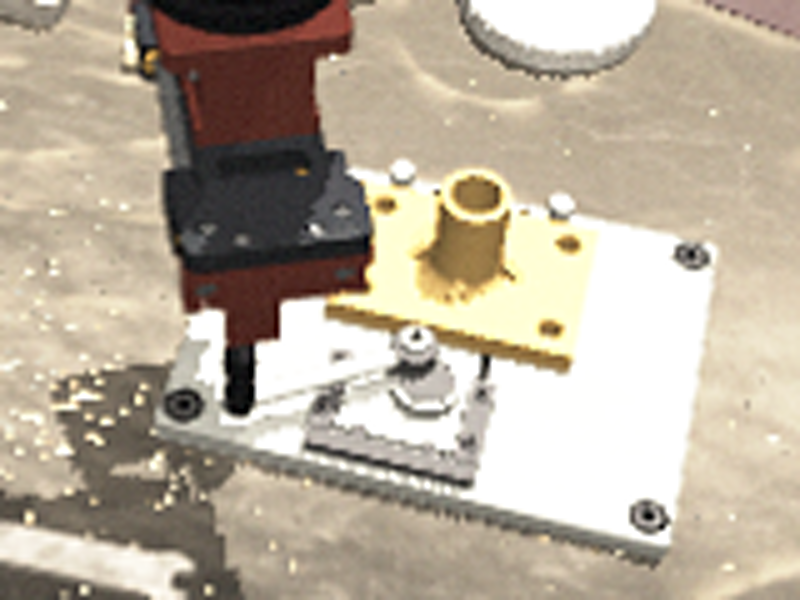

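The knob, at (240,345)–(240,412), is directly below the fingers and close to where I predicted. Both dowel tops, (402,172) and (560,207), show right behind the flange. I'll descend and grip.

Call:
play_rows --pt "-1 0 -25" --pt "0 0 -30" --pt "0 0 -18" --pt "0 0 -5" --pt "0 0 0" --pt "0 0 0" --yaw '[0, 0, 0, 0, 0, 0]'

```text
t: 17.18
ee_pos: [469.8, 163.3, 50.1]
orientation: [1.322, 2.85, 0.0]
ft_force: [-0.3, 0.5, 0.3]
width: 61.6
grasp_force: 0.0
```

Call:
play_rows --pt "0 0 0" --pt "0 0 0" --pt "0 0 0" --pt "0 0 0" --pt "0 0 0" --pt "0 0 0" --pt "0 0 0" --pt "0 0 0" --yaw '[0, 0, 0, 0, 0, 0, 0, 0]' --gripper 1

```text
t: 17.85
ee_pos: [468.5, 163.1, 49.6]
orientation: [-1.323, -2.848, 0.002]
ft_force: [-2.2, -0.2, 3.1]
width: 15.2
grasp_force: 30.0
```

```bash
python3 st.py
```

```text
t 17.85 ee [468.54 163.05  49.64] fix xy [-85.31  78.83] Ffix [-2.2  0.4] Fz 3.1 M [-0.09  0.4  -0.02] rv [-1.323e+00 -2.848e+00  2.000e-03]
tooly 40.18 tilt z [-0.0014 -0.0005]
```

```bash
python3 -c "
import numpy as np
a=np.radians(139.3+5*np.arange(24));d=np.diff(85.2*np.c_[np.cos(a),np.sin(a)],axis=0);print(np.round(d,1).tolist())"
```

```text
[[-4.6, -5.8], [-4.1, -6.2], [-3.5, -6.6], [-2.9, -6.8], [-2.3, -7.1], [-1.7, -7.2], [-1.1, -7.4], [-0.4, -7.4], [0.2, -7.4], [0.9, -7.4], [1.5, -7.3], [2.1, -7.1], [2.8, -6.9], [3.4, -6.6], [3.9, -6.3], [4.5, -6.0], [5.0, -5.5], [5.4, -5.1], [5.8, -4.6], [6.2, -4.1], [6.6, -3.5], [6.8, -2.9], [7.1, -2.3]]
```

Call:
play_rows --pt "-4.6 -5.8 0" --pt "-4.1 -6.2 0" --pt "-3.5 -6.6 0" --pt "-2.9 -6.8 0" --pt "-2.3 -7.1 0" --pt "-1.7 -7.2 0" --pt "0 0 0" --yaw '[4.2, 4.2, 4.2, 4.2, 4.2, 4.2, 0]'

```text
t: 18.43
ee_pos: [449.5, 123.5, 49.8]
orientation: [-0.664, -3.07, -0.001]
ft_force: [-2.9, 1.0, 3.0]
width: 15.7
grasp_force: 30.0
```

```bash
python3 st.py
```

```text
t 18.43 ee [449.46 123.54  49.77] fix xy [-113.15   44.9 ] Ffix [-2.6  1.6] Fz 3.0 M [0.4  0.43 0.14] rv [-6.64e-01 -3.07e+00 -1.00e-03]
tooly 65.61 tilt z [-0.0006  0.0005]
```

Works well; continue.

Call:
play_rows --pt "-1.1 -7.4 0" --pt "-0.4 -7.4 0" --pt "0.2 -7.4 0" --pt "0.9 -7.4 0" --pt "1.5 -7.3 0" --pt "2.1 -7.1 0" --pt "2.8 -6.9 0" --pt "0 0 0" --yaw '[4.2, 4.2, 4.2, 4.2, 4.2, 4.2, 4.2, 0]'

```text
t: 19.1
ee_pos: [455.6, 72.2, 49.7]
orientation: [0.135, -3.137, -0.0]
ft_force: [-3.6, -1.1, 5.7]
width: 15.4
grasp_force: 30.0
```

```bash
python3 st.py
```

```text
t 19.1 ee [455.64  72.23  49.71] fix xy [-119.21   -6.42] Ffix [-3.8 -0.2] Fz 5.7 M [0.02 0.38 0.14] rv [ 0.135 -3.137 -0.   ]
tooly 94.92 tilt z [-0.0013  0.    ]
```

Call:
play_rows --pt "3.4 -6.6 0" --pt "3.9 -6.3 0" --pt "4.5 -6 0" --pt "5 -5.5 0" --pt "5.4 -5.1 0" --pt "0 0 0" --pt "0 0 0" --yaw '[4.2, 4.2, 4.2, 4.2, 4.2, 0, 0]'

```text
t: 19.68
ee_pos: [477.8, 42.9, 49.7]
orientation: [0.698, -3.062, 0.001]
ft_force: [-2.9, -2.7, 5.1]
width: 15.5
grasp_force: 30.0
```

```bash
python3 st.py
```

```text
t 19.68 ee [477.83  42.85  49.68] fix xy [-104.55  -40.19] Ffix [-3.4 -1.9] Fz 5.1 M [-0.39  0.4   0.19] rv [ 6.980e-01 -3.062e+00  1.000e-03]
tooly 115.69 tilt z [-0.0011 -0.0006]
```

```bash
python3 -c "
import numpy as np
a=np.radians(228.9+3.2*np.arange(9));d=np.diff(85.3*np.c_[np.cos(a),np.sin(a)],axis=0);print(np.round(d,1).tolist())"
```

```text
[[3.7, -3.0], [3.8, -2.8], [4.0, -2.6], [4.1, -2.4], [4.3, -2.1], [4.4, -1.9], [4.5, -1.7], [4.6, -1.4]]
```

Call:
play_rows --pt "3.7 -3 0" --pt "3.9 -2.8 0" --pt "4 -2.6 0" --pt "4.1 -2.4 0" --pt "0 0 0" --pt "0 0 0" --yaw '[3, 3, 3, 3, 0, 0]'

```text
t: 20.18
ee_pos: [492.5, 32.2, 49.5]
orientation: [1.014, -2.97, -0.001]
ft_force: [-5.3, -2.5, 5.8]
width: 15.5
grasp_force: 30.0
```

```bash
python3 st.py
```

```text
t 20.18 ee [492.52  32.19  49.53] fix xy [-92.78 -54.  ] Ffix [-5.7 -1.2] Fz 5.8 M [-0.17  0.76  0.19] rv [ 1.014e+00 -2.970e+00 -1.000e-03]
tooly 127.69 tilt z [-0.003  -0.0006]
```

Call:
play_rows --pt "4.3 -2.1 0" --pt "4.4 -1.9 0" --pt "4.5 -1.7 0" --pt "0 0 0" --pt "0 0 0" --yaw '[3, 3, 2, 0, 0]'

```text
t: 20.6
ee_pos: [505.6, 26.3, 49.5]
orientation: [1.218, -2.892, -0.001]
ft_force: [-6.2, -3.4, 6.5]
width: 15.3
grasp_force: 30.0
```

```bash
python3 st.py
```

```text
t 20.6 ee [505.57  26.29  49.51] fix xy [-81.48 -62.81] Ffix [-6.8 -1.9] Fz 6.5 M [-0.43  0.94  0.17] rv [ 1.218e+00 -2.892e+00 -1.000e-03]
tooly 135.69 tilt z [-0.0034 -0.0008]
```

Call:
play_rows --pt "3 -0.9 0" --pt "0 0 0" --pt "0 0 0" --yaw '[1, 0, 0]'

```text
t: 20.85
ee_pos: [508.1, 25.5, 49.5]
orientation: [1.243, -2.881, -0.001]
ft_force: [-6.5, -3.0, 7.5]
width: 15.6
grasp_force: 30.0
```

Call:
play_rows --pt "0 0 0" --pt "0 0 0" --pt "0 0 0" --pt "0 0 0" --pt "0 0 0" --pt "0 0 0" --yaw '[0, 0, 0, 0, 0, 0]' --gripper 0.3

```text
t: 21.35
ee_pos: [510.4, 25.8, 49.7]
orientation: [-1.247, 2.883, -0.0]
ft_force: [-1.0, 0.1, -0.3]
width: 51.6
grasp_force: 0.0
```

Call:
play_rows --pt "0 0 10" --pt "0 0 25" --pt "0 0 30" --pt "0 0 30" --pt "-30 0 10" --pt "-30 0 0" --pt "-30 0 0" --pt "0 0 0" --yaw '[0, 0, 0, 0, 0, 0, 0, 0]'

```text
t: 22.02
ee_pos: [414.1, 25.7, 154.7]
orientation: [1.245, -2.879, -0.003]
ft_force: [-0.7, -0.8, -0.4]
width: 61.9
grasp_force: 0.0
```

```bash
python3 st.py
python3 - <<'E'
from h import *
ims=[]
for c,(r,q) in(("scene",(150,220)),("top",(130,230))):
    p=viewer.get_image(c); ims.append(cv2.resize(p["pixels"][r:r+130,q:q+170,::-1],(400,306),interpolation=cv2.INTER_CUBIC))
cv2.imwrite("pics/c7.png",np.hstack(ims))
E
```

```text
t 22.02 ee [414.11  25.7  154.71] fix xy [-170.52  -41.88] Ffix [-0.8 -0.6] Fz -0.4 M [0.05 0.05 0.03] rv [ 1.245 -2.879 -0.003]
tooly 136.77 tilt z [-0.0049 -0.0001]
```

View pics/c7.png

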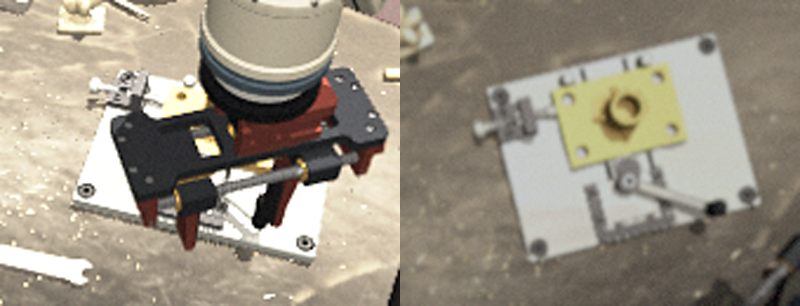

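The top view shows the lever swung round with its knob at (712,208). The foot is against the nose at (555,103) and sits under the dowels at (565,77) and (645,62). One numeric check before handing in.

Run:
```python
from fit import *
p=viewer.get_image("top"); hsv,cl=foot(p)
r=np.hypot(cl[...,0]-598,cl[...,1]-111)
m=((hsv[...,1]>60)&(r<95)).astype(np.uint8)
m=cv2.morphologyEx(m,cv2.MORPH_OPEN,np.ones((3,3)));m=cv2.morphologyEx(m,cv2.MORPH_CLOSE,np.ones((9,9)))
print(fitrect(p,rect(m,cl,30),30),m.sum())
m=(((hsv[...,1]<40)&(hsv[...,2]>120)|(hsv[...,1]>60)&(r<95))&(np.hypot(cl[...,0]-570,cl[...,1]-106)<175)&(cl[...,2]>6)).astype(np.uint8)
m=cv2.morphologyEx(m,cv2.MORPH_CLOSE,np.ones((5,5)));m=cv2.morphologyEx(m,cv2.MORPH_OPEN,np.ones((13,13)))
print(fitrect(p,rect(m,cl,16),16))
```

```text
((599.7373657226562, 112.36266326904297), (82.6500015258789, 119.62028503417969), 15.317452430725098) 1707
((570.8741455078125, 106.80317687988281), (180.16204833984375, 241.93756103515625), 15.147170066833496)
```

```bash
python3 -c "
from workcell import ticket; print(ticket.close_job())"
```

```text
the job is handed in; nothing more can be done
None
```

The job is handed in after about 22 s of robot time, but the judge returned no result. The foot was pushed home on both dowels and the stop nose at under about 11 N. The lever was swung to about 2.08 rad and released. A last camera fit put the foot at x ≈ 29.3 mm, square to the fixture within about 0.2°; the clamp grip itself was not measured.

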